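# Set up the shelf for the job laid out on the mat

## Robot

A 6-joint arm with a two-finger parallel gripper is mounted at the origin on the work surface. World frame = base frame: x ahead of the robot, y to its left, z up, the work surface at z = 0. Lengths are in m, angles in rad, forces in N, time in s.
With the tool pointing down it reaches from about 0.275 to 0.825 m from the base axis. Payload 4.9 kg.
Tool frame: the origin (TCP) lies midway between the tips of the shut fingers; the grasp point (between the pads) lies 19 mm behind it (bot.grip_depth is the distance from the TCP to the grasp point, in m); z points along the fingers, y is the line along which they close (so a half turn about z gives the same grasp; the last joint's range is limited). The gripper opens to 85 mm and grips with 20 to 120 N. Pads are 22 mm wide; open, the fingers measure 114 mm over their backs; the gripper's body (76 mm by 85 mm) begins 54 mm behind the grasp point. The pads swing forward as they close: fully open they stand 13 mm farther back than shut.
Start: joints at [1.191, 0.326, -0.193, 1.052, 0, 1.437], TCP at [0.134, 0.533, 0.231] pointing down, gripper open.
Joint ranges: [-2.65, 2.65], [-0.97, 1.79], [-1.3, 1.35], [-1.93, 2.1], [-1.47, 1.37], [-3.14, 3.14]. Speed limits (rad/s): [2.57, 2.57, 3.14, 3.14, 3.14, 3.14].

## Interface

Orientations are given as a unit quaternion [w, x, y, z].
In Python, from cell import bot gives the robot as it stands. Calls block until the motion is done:
- bot.move_pose(position, orientation): joint-space move of the TCP to a pose.
- bot.move_linear(position, speed=0.15, rotation=None, until_force=None): straight line of the TCP; rotation=None keeps the orientation; speed is the mean speed in m/s. With until_force (N) it stops when the force on the tool has changed by that much, and returns True; else False.
- bot.goto_joints(angles): joint-space move.
- bot.set_gripper(opening, grasp_force=None): opening from 0.0 (shut) to 1.0 (fully open); grasp_force is the grip in N (None keeps the last); returns when the fingers have stopped.
- bot.wait(seconds).
- bot.solve_ik(position, orientation): joint angles nearest the present ones, or None.
- bot.camera(name): name is "side" or "top" or "wrist"; returns the picture (384x512x3 uint8, red, green, blue); there is no depth.
- bot.calibration(name): a dict with "mtx" (3x3 intrinsics, pixels), "extrinsics" (4x4, takes a point from world to camera coordinates); the wrist camera has in their place "hand_eye" (4x4, takes a point from camera to tool coordinates, whose origin is the TCP and whose axes are the flange's). Camera axes: x right, y down, z forward; pixel columns grow to the right and rows downward; lengths in m; the calibration is good to about 2 mm. A picture is of the moment at which its call begins: read the wrist's pose just before it. calibration takes no time and is no camera call.
A pose or a line that the arm cannot do raises bot.PlanningError and nothing moves.
- bot.close_job(): hands the job in; it is judged then, once.
Trained networks look in the newest picture that a camera, given by its name, has taken for a name from the list of things; names that differ only in an ending like _2 or _b are one class to them, and where a whole thing is asked for, a point or a joint stands for the part that bears it (a point fixed in the world has none). Each returns a list of dicts, best first, with "confidence" (0 to 1); they miss things now and then, are a little off and sometimes report something else, mostly with a low value. They report only what shows in the picture. A call takes as long as a camera call. They do not tell look-alikes from the thing itself.
- bot.search_frame(camera, thing): "bbox" ([left, top, width, height] in pixels, round what is visible of it).
Readings, each from a call of its own:
- bot.read_clock(): time.
- bot.read_joint_positions(): joint angles.
- bot.read_joint_vel(): joint speeds.
- bot.read_joint_efforts(): joint torques, N m.
- bot.read_position(): TCP position.
- bot.read_tool_rot(): TCP orientation.
- bot.read_ft_force(): force on the tool from outside, world axes, zero at the start.
- bot.read_moment(): the same for the moment, N m.
- bot.read_gripper_width(): opening from 0.0 (shut) to 1.0 (fully open).
- bot.read_finger_force(): force on a finger pad.
Only numpy, scipy, OpenCV 4.12 (cv2) and the standard library are available. Lean on these libraries where they do the work, as an engineer would, in place of code of your own. Each camera call takes 0.05 s, during which the arm holds its last target. There are 200 camera calls.

## Task

Set this shelf up for the job shown by the tool lying on the blue mat: the black rasp means a puncture, which needs the jar of red patches; the steel valve core remover means a valve job, which needs the jar of brass caps. Unscrew the cap of the jar that is needed as far as it turns (it stays on the jar) and put the tool that is not on the mat away, lying flat in the grey tray. Leave the tool on the mat, the other jar's cap, the work light and the tire levers as they are.

Things in the scene. Friction and masses are not known exactly. Their poses are not given: they have to be found in the camera images.
- jar_brass: glass spice jar of brass valve caps (small yellow metal cylinders), 44 mm across, fixed in a slanted grey and white cradle (base 105 x 66 x 10 mm). Origin: centre of the base's underside on the tiles. The jar leans 35 degrees from vertical towards the cradle's own -x (roughly towards the robot); cap centre 24 mm towards -x and 112 mm up from the origin
- cap_brass (a joint): screw cap of the jar with brass valve caps: turn in rad about the jar's own axis, 0 = screwed tight, grows counterclockwise as seen looking at the cap's top, 1.4 = fully unscrewed (stop). Begins between 0 and 0.25. The cap is captive (it only turns, it does not come off), stiff to about 0.05 N m and stays where it is left
- cap_brass_grip (a point): centre of that steel cap, a ribbed cylinder 44 mm across and 20 mm tall (10 mm of it on either side of this point along its axis). Its z axis is the jar's axis, pointing out of the cap's top; its -x axis points along the blue stripe and turns with the cap. Below the cap is a 38 mm neck, 9 mm long, then the 44 mm glass; free space all round the cap
- cap_brass_mark (a point): outer end of the blue stripe on that cap's flat top, 19 mm from its axis
- jar_patch: glass spice jar of red square patches, 44 mm across, fixed in a slanted grey and white cradle (base 105 x 66 x 10 mm). Origin: centre of the base's underside on the tiles. The jar leans 35 degrees from vertical towards the cradle's own -x (roughly towards the robot); cap centre 24 mm towards -x and 112 mm up from the origin
- cap_patch (a joint): screw cap of the jar with red patches: turn in rad about the jar's own axis, 0 = screwed tight, grows counterclockwise as seen looking at the cap's top, 1.4 = fully unscrewed (stop). Begins between 0 and 0.25. The cap is captive (it only turns, it does not come off), stiff to about 0.05 N m and stays where it is left
- cap_patch_grip (a point): centre of that steel cap, a ribbed cylinder 44 mm across and 20 mm tall (10 mm of it on either side of this point along its axis). Its z axis is the jar's axis, pointing out of the cap's top; its -x axis points along the blue stripe and turns with the cap. Below the cap is a 38 mm neck, 9 mm long, then the 44 mm glass; free space all round the cap
- cap_patch_mark (a point): outer end of the blue stripe on that cap's flat top, 19 mm from its axis
- mat: thin blue job mat, 160 (x) x 130 (y) x 1 mm, fixed; origin at the centre of its underside. Exactly one of the two tools lies on it
- tray: grey open tray, fixed, outside 190 (x) x 150 (y) x 35 mm high, walls and floor 5 mm; origin at the centre of its underside
- rasp: black plastic rasp, loose, 108 mm long along its x (from -55 to +53 mm), 24 mm wide (y), 16 mm high at the handle (-x), 12 mm at the studded metal rasping end; 50 g; origin under its middle, on its flat underside
- remover: stainless valve core remover, loose, 99 mm long along its x: square body 14 x 14 mm from -45 to +15 mm, then a 9 mm rod with a small fork to +53 mm; 60 g; origin on its underside, 15 mm from the body's middle towards the rod
- light: yellow round work light, loose bystander, 72 mm across, 40 mm high with its black button; origin at the centre of its underside
- lever0: green plastic tire lever, loose bystander, 118 mm long along its x, 18 mm wide, up to 11 mm high; origin under its middle
- lever1: green plastic tire lever, loose bystander, 118 mm long along its x, 18 mm wide, up to 11 mm high; origin under its middle
- lever2: green plastic tire lever, loose bystander, 118 mm long along its x, 18 mm wide, up to 11 mm high; origin under its middle
Things that resemble listed ones, but are neither listed nor needed, are in the scene too. There is more than one size of the rasp; the one meant has the size given above.

How it is judged:
At the end, for the whole second after the job is handed in: Needed jar's cap past 1.2 rad; other cap's stripe end within 6 mm of its start; spare tool at rest in the tray, flat within 15 degrees, origin within 85 (x) and 68 mm (y) of its centre and under 28 mm up; mat tool within 20 mm of its start and 60 mm of the mat's centre (((horizontal distance between rasp and mat below 0.06 m and distance of rasp from where it was at the start of the episode below 0.02 m and value of joint cap_patch above 1.2 rad and distance of cap_brass_mark from where it was at the start of the episode below 0.006 m and x of remover in the frame of tray between -0.085 and 0.085 m and y of remover in the frame of tray between -0.068 and 0.068 m and z of remover in the frame of tray below 0.028 m and angle between remover's own x axis and vertical between 1.3 and 1.84 rad and linear speed of each of remover, rasp below 0.02 m/s) or (horizontal distance between remover and mat below 0.06 m and distance of remover from where it was at the start of the episode below 0.02 m and value of joint cap_brass above 1.2 rad and distance of cap_patch_mark from where it was at the start of the episode below 0.006 m and x of rasp in the frame of tray between -0.085 and 0.085 m and y of rasp in the frame of tray between -0.068 and 0.068 m and z of rasp in the frame of tray below 0.028 m and angle between rasp's own x axis and vertical between 1.3 and 1.84 rad and linear speed of each of rasp, remover below 0.02 m/s))); the robot touches nothing.
It fails at once if the work light or a tire lever is moved by more than 20 mm (distance of any of light, lever0, lever1, lever2 from where it was at the start of the episode above 0.02 m).
It also fails if it takes over 58 s, if anything falls off the work surface, if the arm or the gripper's body presses on something with over 40 N, if the wrist force passes 120 N, or if a joint passes its speed limit or range.

## Working session

There is one attempt and no reset: what is moved stays moved. The work goes in short steps, each a Python script; the robot and the scene stay as the last script left them, time stands still between calls to the robot, and variables do not carry over. Pictures are saved under pics/ and viewed, at most 10 in all, crops included, and the job is handed in when it is done.

```bash
mkdir -p pics; python3 - <<'E'
from cell import bot
import cv2,numpy as np
ims=[]
for n in("top","side"):
    im=bot.camera(n);cv2.imwrite(f"pics/{n}0.png",im[:,:,::-1]);ims.append(im)
    c=bot.calibration(n);print(n,np.round(c["mtx"],1).tolist(),np.round(c["extrinsics"],3).tolist())
    for t in("jar_brass","jar_patch","cap_brass","cap_patch","mat","tray","rasp","remover","light","lever0"):
        print(t,[(np.round(d["bbox"]).astype(int).tolist(),round(d["confidence"],2)) for d in bot.search_frame(n,t)][:5])
print(np.round(bot.calibration("wrist")["hand_eye"],3).tolist(),bot.read_clock(),bot.read_tool_rot())
for i,n in enumerate(("top","side")): cv2.imwrite(f"pics/{n}_b.png",cv2.resize(ims[i][:,:,::-1],(800,600),interpolation=cv2.INTER_CUBIC))
E
```

```text
top [[389.4, 0.0, 260.6], [0.0, 389.4, 192.8], [0.0, 0.0, 1.0]] [[-0.002, -1.0, -0.015, 0.022], [-0.986, 0.004, -0.168, 0.491], [0.168, 0.014, -0.986, 0.949], [0.0, 0.0, 0.0, 1.0]]
jar_brass [([196, 116, 29, 40], 0.87)]
jar_patch [([290, 120, 28, 46], 0.96), ([195, 122, 21, 21], 0.23)]
cap_brass [([198, 121, 17, 21], 0.87), ([347, 113, 24, 33], 0.34)]
cap_patch [([298, 133, 19, 20], 0.66), ([152, 132, 9, 44], 0.31)]
mat [([177, 177, 56, 62], 0.63), ([126, 131, 10, 44], 0.23), ([268, 201, 17, 37], 0.16)]
tray [([345, 160, 77, 82], 0.96)]
rasp [([348, 278, 57, 17], 0.89), ([266, 197, 20, 40], 0.79), ([309, 225, 22, 27], 0.53)]
remover [([197, 113, 28, 43], 0.73), ([200, 188, 12, 31], 0.48)]
light [([349, 115, 22, 32], 0.83)]
lever0 [([153, 132, 7, 42], 0.85), ([127, 130, 7, 44], 0.75), ([144, 120, 6, 42], 0.73)]
side [[427.6, 0.0, 254.3], [0.0, 427.6, 184.6], [0.0, 0.0, 1.0]] [[0.996, -0.088, -0.015, -0.471], [-0.062, -0.56, -0.826, 0.142], [0.064, 0.824, -0.563, 1.325], [0.0, 0.0, 0.0, 1.0]]
jar_brass [([288, 155, 34, 41], 0.82)]
jar_patch [([288, 200, 42, 40], 0.71)]
cap_brass [([288, 154, 18, 15], 0.7), ([285, 156, 36, 40], 0.52)]
cap_patch [([296, 200, 15, 15], 0.66)]
mat []
tray [([226, 259, 87, 61], 0.83)]
rasp [([174, 264, 15, 45], 0.91), ([216, 240, 21, 21], 0.66), ([223, 216, 40, 15], 0.61)]
remover [([275, 160, 29, 5], 0.6), ([296, 197, 18, 17], 0.54)]
light [([319, 257, 28, 24], 0.88)]
lever0 [([227, 216, 32, 17], 0.63), ([268, 164, 23, 4], 0.51), ([275, 156, 31, 8], 0.49), ([290, 199, 40, 42], 0.38)]
[[-0.0, -0.946, -0.324, 0.084], [1.0, -0.0, 0.001, -0.0], [-0.001, -0.324, 0.946, -0.143], [0.0, 0.0, 0.0, 1.0]] 1.1 [-9.46305568e-06  1.22585191e-01  9.92457994e-01  7.85422942e-06]
```

View pics/top_b.png

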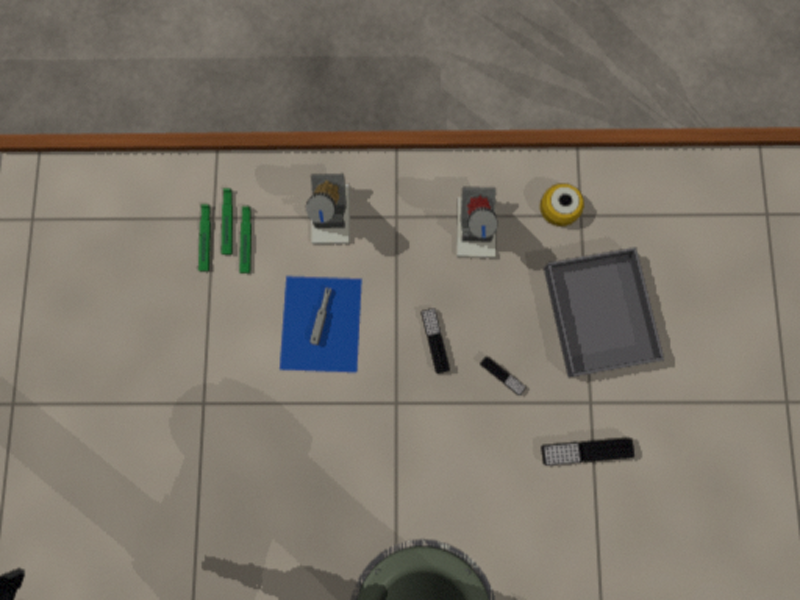

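View pics/side_b.png

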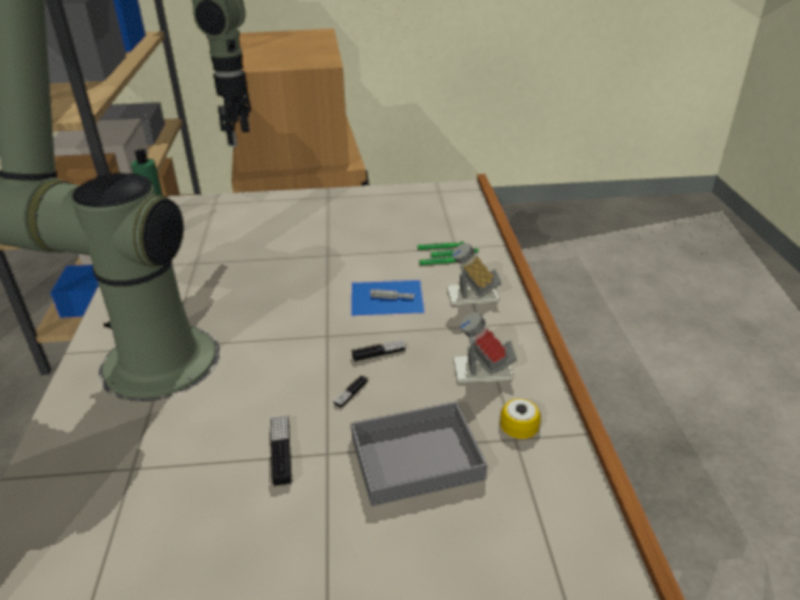

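Top view (800×600): the steel remover lies on the mat at (322,316), so it's a valve job. That means opening the brass jar (cap at (320,207)) and putting the rasp in the tray at (603,313).
Rasp candidates: medium (436,341), about 63 px ≈ 107 mm; small (503,375), about 52 px ≈ 87 mm; large (588,451), about 90 px ≈ 150 mm. I choose the medium one and will check it close up.

```bash
cat > h.py <<'E'
from cell import bot
import cv2,numpy as np
from scipy.spatial.transform import Rotation as R
def q(r): return r.as_quat(scalar_first=True)
def down(yaw): return R.from_euler('z',yaw)*R.from_euler('x',np.pi)
def proj(n):
    c=bot.calibration(n); return c["mtx"],np.array(c["extrinsics"])
def wrist_ext():
    T=np.eye(4);T[:3,:3]=R.from_quat(np.array(bot.read_tool_rot()),scalar_first=True).as_matrix();T[:3,3]=bot.read_position()
    c=bot.calibration("wrist"); return np.array(c["mtx"]),np.linalg.inv(T@np.array(c["hand_eye"]))
def plane(K,E,px,z=0):
    d=E[:3,:3].T@np.linalg.inv(K)@[px[0],px[1],1]; o=-E[:3,:3].T@E[:3,3]
    return o+d*(z-o[2])/d[2]
def tri(vs):
    A=[];b=[]
    for K,E,p in vs:
        d=E[:3,:3].T@np.linalg.inv(K)@[p[0],p[1],1];d/=np.linalg.norm(d);o=-E[:3,:3].T@E[:3,3]
        M=np.eye(3)-np.outer(d,d);A.append(M);b.append(M@o)
    return np.linalg.lstsq(np.vstack(A),np.hstack(b),rcond=None)[0]
def pj(K,E,X): u=K@(E[:3,:3]@np.array(X)+E[:3,3]); return u[:2]/u[2]
E
python3 - <<'E'
from h import *
t=proj("top");s=proj("side");k=.64
for n,p in dict(mat=(321,324),raspA=(430,310),raspB=(443,372),smA=(483,358),smB=(523,391),lgA=(543,455),lgB=(633,448)).items():
    print(n,plane(*t,np.array(p)*k,.008).round(3))
print("tray rim",[plane(*t,np.array(p)*k,.035).round(3).tolist() for p in((545,266),(635,250),(662,359),(570,376))])
print("base",[plane(*t,np.array(p)*k,.01).round(3).tolist() for p in((311,242),(349,242))])
print("rasp",tri([(*t,np.array((436,341))*k),(*s,np.array((378,351))*k)]).round(3))
cap=tri([(*t,np.array((320,207))*k),(*s,np.array((462,250))*k)]);print("cap",cap.round(3))
E
```

```text
mat [0.459 0.166 0.008]
raspA [ 0.482 -0.017  0.008]
raspB [ 0.378 -0.038  0.008]
smA [ 0.401 -0.104  0.008]
smB [ 0.347 -0.169  0.008]
lgA [ 0.245 -0.197  0.008]
lgB [ 0.256 -0.342  0.008]
tray rim [[0.551, -0.207, 0.035], [0.577, -0.356, 0.035], [0.397, -0.388, 0.035], [0.37, -0.24, 0.035]]
base [[0.6, 0.186, 0.01], [0.6, 0.12, 0.01]]
rasp [ 0.431 -0.027  0.007]
cap [0.626 0.154 0.119]
```

```bash
cat >> h.py <<'E'
ax=lambda psi=0.: R.from_euler('z',psi).apply([-np.sin(np.radians(35)),0,np.cos(np.radians(35))])
def Rcap(yaw,psi=0.): return R.from_euler('z',psi)*R.from_euler('y',-35,degrees=True)*down(yaw)
E
python3 - <<'E'
from h import *
import pickle
cap=np.array([.626,.154,.115]);out=[];ims=[]
for off in (-.03,.03):
    P=cap+ax()*.10+[0,off,0]
    bot.move_pose(P.tolist(),q(Rcap(2.5)).tolist()) if off<0 else bot.move_linear(P.tolist())
    K,E=wrist_ext();im=bot.camera("wrist");ims.append(im)
    d={t:[(np.round(d["bbox"]).astype(int).tolist(),round(d["confidence"],2)) for d in bot.search_frame("wrist",t)][:2] for t in("cap_brass",)}
    print(d,pj(K,E,cap));out.append((K,E,im))
pickle.dump(out,open("cap.pkl","wb"))
cv2.imwrite("pics/cap.png",np.hstack([cv2.resize(i,(400,300),interpolation=cv2.INTER_AREA) for i in ims])[:,:,::-1])
print(bot.read_clock(),np.round(bot.read_joint_positions(),2))
E
```

```text
{'cap_brass': [([254, 146, 53, 50], 0.64)]} [280.09115775 174.6479812 ]
{'cap_brass': [([206, 183, 50, 48], 0.74)]} [229.35043238 211.19288806]
3.9667 [ 0.27  0.12 -0.78  0.07 -0.15  0.86]
```

View pics/cap.png

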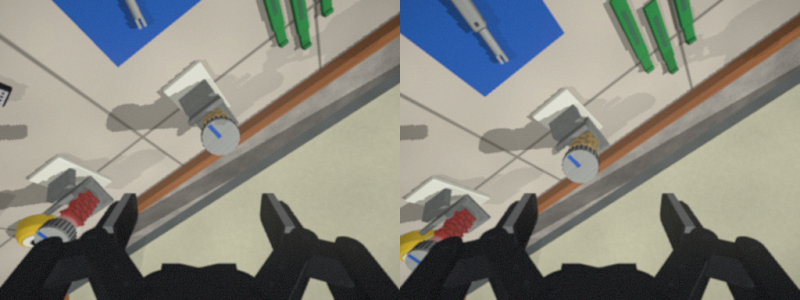

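Both wrist views show the brass jar's cap, at (220,137) in the left one and (580,163) in the right (upside-down view). The blue stripe points up-left, roughly towards the robot. Next I fit the cap centre, cradle yaw and stripe angle.

```bash
python3 - <<'E'
from h import *
import pickle
from scipy.optimize import least_squares
o=pickle.load(open("cap.pkl","rb"));bb=[(254,146,53,50),(206,183,50,48)]
psi=0
# cradle base front edge (white)
for (K,E,im),c in zip(o,[((165,90),(197,61)),((530,101),(557,88))][:1]):
    a=[plane(K,E,np.array(p)*1.28,.01) for p in c];print("front edge",np.round(a,3).tolist(),np.degrees(np.arctan2(*(a[1]-a[0])[:2])))
def model(c,K,E):
    A=ax(psi);u=R.from_euler('z',psi).apply([0,1,0]);v=np.cross(A,u);t=np.linspace(0,6.28,60)
    X=np.vstack([c+h*A+.022*(np.cos(s)*u+np.sin(s)*v) for h in(-.01,.01) for s in t])
    U=(E[:3,:3]@X.T).T+E[:3,3];U=U@K.T;U=U[:,:2]/U[:,2:]
    return np.r_[U.min(0),U.max(0)]
f=lambda c:np.hstack([model(c,K,E)-[b[0],b[1],b[0]+b[2],b[1]+b[3]] for (K,E,_),b in zip(o,bb)])
r=least_squares(f,[.626,.154,.115],loss="soft_l1");c=r.x;print("cap",c.round(4),r.fun.round(1))
for K,E,im in o:
    hsv=cv2.cvtColor(im,cv2.COLOR_RGB2HSV);m=cv2.inRange(hsv,(105,100,60),(125,255,255))
    u0=pj(K,E,c+.01*ax());mm=np.zeros_like(m);cv2.circle(mm,tuple(int(i) for i in u0),26,255,-1);ys,xs=np.nonzero(m&mm)
    A=ax(psi);P=[]
    for x,y in zip(xs,ys):
        d=E[:3,:3].T@np.linalg.inv(K)@[x,y,1];oo=-E[:3,:3].T@E[:3,3];P.append(oo+d*((c+.01*A-oo)@A)/(d@A))
    L=Rcap(np.pi,psi).inv().apply(np.array(P)-c-.01*A) # tool x ~ -x side
    w,v=np.linalg.eigh(np.cov(L[:,:2].T));print(len(L),"stripe mean",L.mean(0).round(4),"ends r",np.linalg.norm(L[:,:2],axis=1).max().round(4),"angle ccw from -x",-np.degrees(np.arctan2(L[:,1].mean(),L[:,0].mean())).round(1),"pca",-np.degrees(np.arctan(v[1,1]/v[0,1])).round(1))
crop=[]
for K,E,im in o:
    x,y=[int(i) for i in pj(K,E,c)];crop.append(cv2.resize(im[y-80:y+60,x-70:x+70],(400,400),interpolation=cv2.INTER_CUBIC))
cv2.imwrite("pics/capz.png",np.hstack(crop)[:,:,::-1])
E
```

```text
front edge [[0.601, 0.126, 0.01], [0.597, 0.185, 0.01]] -3.7589723371512394
cap [0.6291 0.156  0.109 ] [ 3.  -0.6 -0.7  0.6  0.7 -0.9 -2.4  0.8]
101 stripe mean [ 0.0082 -0.0022  0.    ] ends r 0.0177 angle ccw from -x 15.0 pca 5.9
85 stripe mean [ 0.008  -0.0029  0.    ] ends r 0.0174 angle ccw from -x 19.7 pca 5.7
```

View pics/capz.png

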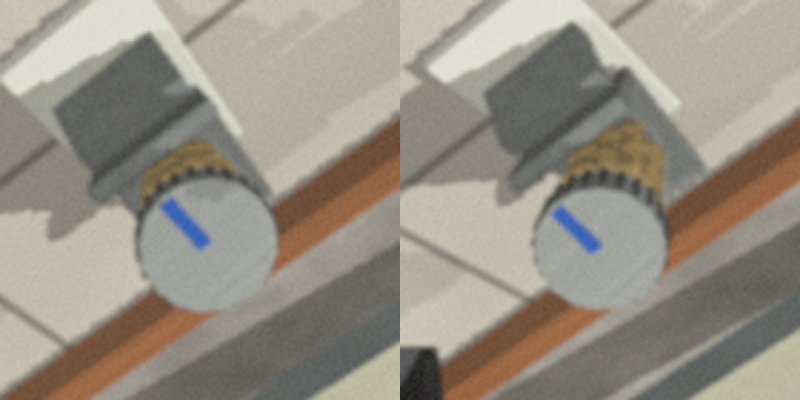

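```bash
python3 - <<'E'
from h import *
import pickle
o=pickle.load(open("cap.pkl","rb"));c=np.array([.6291,.156,.109])
og=[np.array([int(i) for i in pj(K,E,c)])-[70,80] for K,E,_ in o]
f=lambda i,p:og[i]+np.array(p)/2.857-.3
top=tri([(*o[0][:2],f(0,(207,245))),(*o[1][:2],f(1,(200,247)))]);print("top",top.round(4))
print("cap",(top-.01*ax()).round(4))
for i,e in((0,((168,0),(240,130))),(1,((600-400,40),(680-400,105)))):
    a=[plane(*o[i][:2],f(i,p),.01) for p in e];d=a[0]-a[1];print(np.round(a,3).tolist(),np.degrees(np.arctan2(-d[1],-d[0])))
E
```

```text
top [0.6224 0.1555 0.1196]
cap [0.6282 0.1555 0.1114]
[[0.621, 0.193, 0.01], [0.702, 0.189, 0.01]] -2.6042775643732194
[[0.642, 0.181, 0.01], [0.703, 0.188, 0.01]] 5.889275372993685
```

```bash
python3 - <<'E'
from h import *
psi=np.radians(2);A=ax(psi);c=np.array([.628,.1555,.111])
rot=q(Rcap(2.5,psi)).tolist()
bot.move_linear((c+.07*A).tolist(),rotation=rot,speed=.15)
print(bot.move_linear((c-.020*A).tolist(),speed=.08,until_force=15),bot.read_position())
bot.set_gripper(0.,40);print("w",bot.read_gripper_width(),bot.read_ft_force(),bot.read_finger_force())
j=np.array(bot.read_joint_positions());n=4
for i in range(n):
    j[5]-=1.33/n;bot.goto_joints(j.tolist());print(np.round(bot.read_moment(),2),np.round(bot.read_ft_force(),1))
bot.set_gripper(1.)
bot.move_linear((np.array(bot.read_position())+.11*A).tolist(),speed=.15)
K,E=wrist_ext();im=bot.camera("wrist");x,y=[int(i) for i in pj(K,E,c+.01*A)]
cv2.imwrite("pics/after.png",cv2.resize(im[max(0,y-80):y+60,max(0,x-90):x+90],(540,420))[:,:,::-1])
hsv=cv2.cvtColor(im,cv2.COLOR_RGB2HSV);m=cv2.inRange(hsv,(105,100,60),(125,255,255));mm=np.zeros_like(m);cv2.circle(mm,(x,y),26,255,-1)
P=[]
for y,x in np.argwhere(m&mm):
    d=E[:3,:3].T@np.linalg.inv(K)@[x,y,1];oo=-E[:3,:3].T@E[:3,3];P.append(oo+d*((c+.01*A-oo)@A)/(d@A))
L=Rcap(np.pi,psi).inv().apply(np.array(P)-c-.01*A)
w,v=np.linalg.eigh(np.cov(L[:,:2].T));print(L.mean(0),-np.arctan2(*L.mean(0)[[1,0]]),"pca",-np.arctan(v[1,1]/v[0,1]))
print(bot.read_clock())
E
```

```text
False [0.6395138  0.15598941 0.09508679]
w 0.5032404167919814 [-3.419819    0.55859975  5.40614044] 39.57812678127084
[-0.21  0.71 -0.08] [-1.4 -0.   0.7]
[-0.58  0.78 -0.33] [-2.5 -4.4  1.4]
[-0.73  0.77 -0.5 ] [-2.7 -5.   2.2]
[-0.62  0.71 -0.9 ] [-1.3 -5.7  2.7]
[ 2.82430360e-04 -1.03918084e-02  1.89848283e-17] 1.5436248431342776 pca 1.3932292455053699
9.2583
```

View pics/after.png

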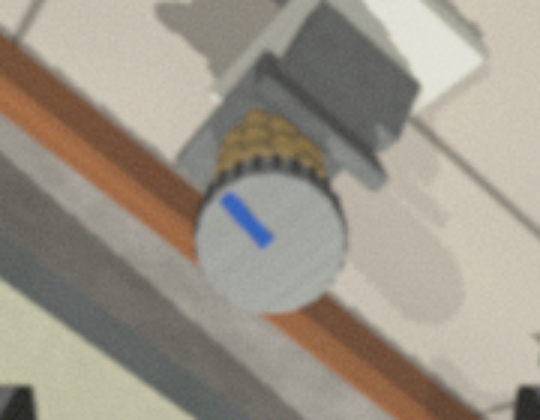

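The brass jar's stripe (crop (245,220)) has turned about 1.33 rad to 1.39, so the cap is open. Next, close views of the rasp.

```bash
python3 - <<'E'
from h import *
import pickle
out=[];ims=[]
for dy,z in((.03,.18),(-.04,.18)):
    P=[.43,-.027+dy,z]
    (bot.move_pose(P,q(down(3.34)).tolist()) if dy>0 else bot.move_linear(P))
    K,E=wrist_ext();im=bot.camera("wrist");out.append((K,E,im))
    print([(np.round(d["bbox"]).astype(int).tolist(),round(d["confidence"],2)) for d in bot.search_frame("wrist","rasp")],pj(K,E,[.43,-.027,.01]).round())
    ims.append(cv2.resize(im,(400,300),interpolation=cv2.INTER_AREA))
pickle.dump(out,open("rasp.pkl","wb"))
cv2.imwrite("pics/rasp.png",np.hstack(ims)[:,:,::-1]);print(bot.read_clock())
E
```

```text
[([107, 60, 72, 76], 0.62), ([217, 123, 28, 93], 0.55)] [229. 169.]
[([279, 133, 22, 94], 0.74), ([171, 79, 64, 69], 0.63)] [287. 180.]
10.9
```

View pics/rasp.png

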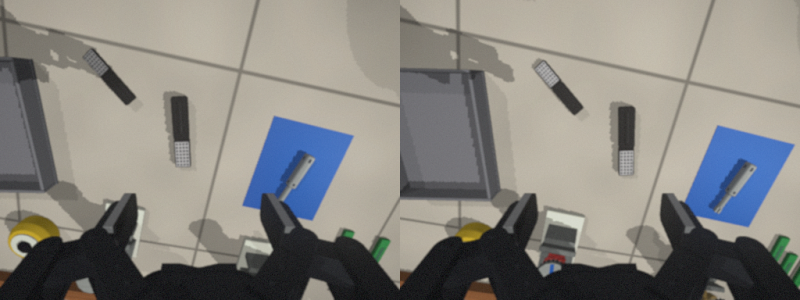

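The medium rasp lies handle to tip from (179,97) to (183,165) in the left view and (226,107) to (227,174) in the right view. The small rasp is at (110,76).

```bash
python3 - <<'E'
from h import *
import pickle
o=pickle.load(open("rasp.pkl","rb"))
for n,a,b in(("handle",(179,97),(226,107)),("joint",(181,141),(226,150)),("tip",(183,165),(227,174)),("smA",(131,102),(180,112)),("smB",(90,52),(141,63))):
    print(n,tri([(*o[i][:2],np.array(p)*1.28) for i,p in enumerate((a,b))]).round(4),[plane(*o[i][:2],np.array(p)*1.28,.012).round(4).tolist() for i,p in enumerate((a,b))])
# segment dark/rasp length via colour: black handle
for K,E,im in o:
    g=cv2.cvtColor(im,cv2.COLOR_RGB2GRAY);x,y=[int(i) for i in pj(K,E,[.41,-.03,.012])]
    n,l,s,ce=cv2.connectedComponentsWithStats((g<55).astype(np.uint8)); 
    k=l[y,x];r=cv2.minAreaRect(np.argwhere(l==k)[:,::-1].astype(np.float32));B=[plane(K,E,p,.016) for p in cv2.boxPoints(r)]
    print(k,s[k],np.round(np.mean(B,0),4),[np.linalg.norm(B[i]-B[i-1]).round(4) for i in(1,2)],np.degrees(np.arctan2(*(B[1]-B[0])[[1,0]])),np.degrees(np.arctan2(*(B[2]-B[1])[[1,0]])))
E
```

```text
handle [ 0.3808 -0.0355  0.0056] [[0.3802, -0.0351, 0.012], [0.38, -0.0365, 0.012]]
joint [ 0.4426 -0.0213  0.0131] [[0.4429, -0.0213, 0.012], [0.4429, -0.0211, 0.012]]
tip [ 0.4781 -0.0117  0.0189] [[0.4806, -0.0116, 0.012], [0.4816, -0.01, 0.012]]
smA [ 0.3996 -0.0993  0.0154] [[0.4004, -0.1003, 0.012], [0.3999, -0.0995, 0.012]]
smB [ 0.3461 -0.1644  0.0012] [[0.3465, -0.1593, 0.012], [0.3459, -0.1617, 0.012]]
7 [220 124  21  56 755] [ 0.41   -0.0285  0.016 ] [np.float64(0.0207), np.float64(0.0622)] 103.70472508743232 12.776006621186513
9 [280 137  18  55 427] [ 0.4106 -0.0314  0.016 ] [np.float64(0.0178), np.float64(0.063)] 104.71283025591332 17.459570477496722
```

```bash
python3 - <<'E'
from h import *
g=np.array([.421,-.0265,0]);r=q(down(np.pi+.24)).tolist()
bot.set_gripper(.6)
bot.move_linear((g+[0,0,.07]).tolist(),rotation=r,speed=.15)
print(bot.move_linear((g+[0,0,.005]).tolist(),speed=.06,until_force=8),bot.read_position())
bot.set_gripper(0.,50);w=bot.read_gripper_width();z0=bot.read_position()[2];print(w,w*85,bot.read_finger_force())
bot.move_linear((g+[0,0,.12]).tolist(),speed=.15)
print(bot.read_gripper_width(),bot.read_finger_force())
if w>.15:
    t=np.array([.47,-.298,0])
    bot.move_pose((t+[0,0,.12]).tolist(),q(down(np.pi+.17)).tolist())
    print(bot.move_linear((t+[0,0,z0+.007]).tolist(),speed=.08,until_force=6),bot.read_position(),bot.read_gripper_width())
    bot.set_gripper(.6)
    bot.move_linear((t+[0,0,.2]).tolist(),speed=.15)
    cv2.imwrite("pics/tray.png",bot.camera("wrist")[:,:,::-1])
print(bot.read_clock())
E
```

```text
False [ 0.42131849 -0.02657457  0.0052799 ]
0.26039337244815824 22.13343665809345 49.48001682758331
0.26733670582897046 48.98446440696716
False [ 0.47039796 -0.29831157  0.0130632 ] 0.26672451374034817
19.175
```

View pics/tray.png

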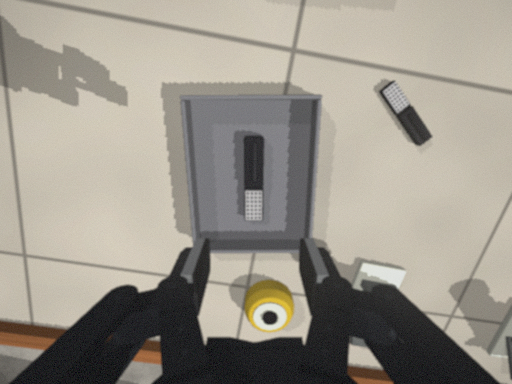

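The rasp lies flat in the middle of the tray at (254,178), with the light undisturbed at (270,305). I'll hand it in.

```bash
python3 - <<'E'
from h import *
print(bot.close_job())
E
```

```text
the job is handed in; nothing more can be done
None
```

The job is handed in at about 19 s of the 58 s, with no verdict shown: the remover on the mat meant a valve job, so I unscrewed the brass jar's cap to about 1.39 rad and laid the 108 mm rasp flat in the tray.

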